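# Rock the pendulum angle gauge on the domed core until it reads the set slope

## Task

The fitter is about to mark the blend line on the domed mould core, the point where its slope reaches the angle set by the red mark on the pendulum angle gauge. Slide the clear lid of the dust case fully open, lift the pendulum angle gauge out by its black grip and set the underside of its steel bar down level on top of the dome; then, with the bar bearing gently on the dome, rock the gauge over sideways until its swinging pointer settles on the red mark, and finish holding it there: the gauge still gripped, bar on dome, pointer at rest on the mark, nothing let go. Leave the other things on the bench alone.

Things in the scene. Friction and masses are not known exactly. Their poses are not given: they have to be found in the camera images.
- core_insert: Steel mould core, fixed: base 84 (x) x 74 (y) x 18 mm, in its middle an upright round core, 35 mm in diameter, ending in a smooth dome whose top is 80 mm above the bench. The dome has a 40 mm radius on top that runs, 8 degrees from the top, into a 14 mm shoulder radius. Origin: centre of the underside.
- crown_top (a point): The highest point of the dome, on the core's axis, 80 mm above the bench.
- dust_case: Fixed case with clear walls 4 mm thick, 170 (x) x 170 (y) x 160 mm high, origin at the centre of its underside, x axis away from the robot. Two aluminium rails along its top, left and right (to 171.5 mm high), run on 140 mm behind it. Inside, 12 mm in front of the centre, the gauge stands in two black saddles; only the lid covers the top.
- lid (a joint): How far the clear lid has slid, in m, along the case's +x (away from the robot): 0 closed, 0.135 at its stop with the top fully clear for lifting the gauge out. It slides with about 1.5 N of friction and stays where it is left. It may start up to 20 mm ajar.
- lid_handle (a point): Middle of the black pull on the lid: an upright plate 12 mm thick (case x), 50 mm long (case y); its top is 12 mm above this point, its 26 x 60 mm foot 15 mm and the lid's surface 19 mm below it. It sits 60 mm in front of the lid's middle, 184.5 mm above the bench.
- angle_gauge: Loose pendulum angle gauge, about 0.42 kg: steel bar 124 (y) x 26 (x) x 14 mm, on it a round dial housing 84 mm across, 24 mm thick, its white face to -x (the robot), on top a black grip (136 mm in all). Origin: centre of the bar's underside; y along the bar, z up. In the case its origin is 18 mm above the bench; lift it straight up by 160 mm to clear the case.
- gauge_grip (a point): Middle of the black grip, a plate 14 mm thick (gauge x), 40 mm wide (gauge y), 34 mm high, 119 mm above the bar's underside, its top 17 mm above this point.
- pointer (a joint): Angle of the black pointer on the dial, in rad, positive clockwise as seen from the robot (about the gauge's +x). Its brass weight keeps it upright, so it reads 0 (at the long zero line, on the gauge's z axis) when the bar is level and +a when the gauge leans anticlockwise, its top to the left, by a. After a movement it swings at about 3 Hz and settles in 1 to 2 s.
- red_mark (a joint): Angle of the red setting mark on the dial, in rad, same zero and sense as the pointer. It is clamped and does not move; it stands 10 to 20 degrees clockwise of zero, so the gauge has to lean with its top to the left (rotated about its +x by minus this angle) for the pointer to meet it.
- pointer_tip (a point): Tip of the black pointer, 36 mm from the dial's axis.
- red_mark_tip (a point): Where the pointer's tip has to settle: the red mark's point, 36 mm from the dial's axis.
- riser_block: Bystander: black steel parallel block 48 x 105 x 42 mm, origin at the centre of its underside.
- ink_bottle: Bystander: red ink bottle with black cap, 42 mm across, 74 mm high, origin at the centre of its underside.
- tape_measure: Bystander: orange pocket tape measure 32 x 77 x 58 mm, origin at the centre of its underside.
- red_marker: Bystander: red marker pen lying down, 117 mm long, origin at the centre of its underside.
- flat_brush: Bystander: flat brush with wooden handle lying down, 173 mm long, origin at the centre of its underside.

How it is judged:
By the outcome, as a careful person would: the job done as asked, in the order asked, and still so for the second after the job is handed in, while the arm keeps its last pose, push and grip.
It also fails if it takes over 58 s, if anything falls off the work surface, if the arm or the gripper's body presses on something with over 40 N, if the wrist force passes 120 N, or if a joint passes its speed limit or range.

## Robot

A 7-joint arm with a two-finger parallel gripper is mounted at the origin on a cart in front of the work surface, level with it; the furniture and walls round the work are solid. World frame = base frame: x ahead of the robot, y to its left, z up, the work surface at z = 0. Lengths are in m, angles in rad, forces in N, time in s.
With the tool pointing down it reaches from about 0.425 to 0.925 m from the base axis. Payload 6.8 kg.
Tool frame: the origin (TCP) lies between the finger pads; the fingertips stand 17 mm ahead of it and the grasp point (between the pads) lies 2 mm behind it; z points along the fingers, y is the direction in which the jaws open and shut (so a half turn about z gives the same grasp; the last joint's range is limited). The gripper opens to 85 mm and grips with 20 to 120 N. Pads are 22 mm wide; open, the fingers measure 114 mm over their backs; the gripper's body (76 mm by 85 mm) begins 54 mm behind the grasp point. The pads swing forward as they close: fully open they stand 13 mm farther back than shut.
Start: joints at [-1.245, 0.477, 0.022, 1.555, -0.011, 1.109, -0.083], TCP at [0.284, 0.612, 0.248] pointing down, gripper open.
Joint ranges: [-2.96, 2.96], [-0.34, 2.1], [-1.41, 1.46], [0.24, 2.44], [-1.37, 4.51], [0.17, 1.92], [-2.96, 2.96]. Speed limits (rad/s): [2.39, 2.39, 3.14, 3.14, 3.14, 3.14, 3.14].

## Interface

Orientations are given as a unit quaternion [w, x, y, z].
In Python, from station import bot gives the robot as it stands. The module is installed in compiled form; this text tells all that it offers.
- The arm moves only by the tool carry_out, never from a script. Its argument "moves" is a list of rows, each a list of 3 entries, a list of its own where there are three numbers: the turn, a rotation vector about the tool's x, y, z in degrees, then the shift along the tool's x, y, z in cm, then the finger opening in cm, from 0 to 8.54. A call has 1 to 5 rows; each row is the pose to reach, as a shift and turn from the pose commanded when the call began, along the tool's axes at that moment; what a row does not reach only later rows make up. A row lasts 1/8 s, in which the tool goes at most 62.5 mm and 10.7 degrees, less where a joint would pass 70% of its speed; a pose out of reach is approached as far as the arm can. A call with a gripper value outside its range is refused whole. The fingers move at their own pace and stop on an object; "newtons" is the grip in N (left out, the last holds). Time passes only in rows, so rows that repeat a pose let the fingers close. It gives the time, the measured TCP pose, the force and the opening at its end, in the units of the state.
- bot.get_obs(): the state, without advancing time (a new reading comes with each control period).
- bot.read_camera(name): name is "scene" or "top" or "wrist"; returns the picture (420x560x3 uint8, red, green, blue); there is no depth.
- bot.camera_info(name): a dict with "vertical_fov" (degrees; the focal length in pixels is half the picture's height over the tangent of half this angle, whatever the lens; pixels are square), "cx", "cy" (the principal point, pixels), "position" and "attitude" of the camera in the world. Camera axes: x right, y up, looking along -z (the intrinsics and any distortion apply to the point x, -y, -z); pixel columns grow to the right and rows downward; lengths in m; the calibration is good to about 2 mm. A picture is of the moment at which its call begins: read the wrist's pose just before it. camera_info takes no time and is no camera call; for the wrist camera it gives the pose at the moment of the call.
- bot.hand_in(): hands the job in, once; it reports no verdict.
Trained networks look in the newest picture that a camera, given by its name, has taken for a name from the list of things; names that differ only in an ending like _2 or _b are one class to them, and where a whole thing is asked for, a point or a joint stands for the part that bears it (a point fixed in the world has none). Each returns a list of dicts, best first, with "score" (0 to 1); they miss things now and then, are a little off and sometimes report something else, mostly with a low value. They report only what shows in the picture. A call takes as long as a camera call.
- bot.silhouettes(label, camera): "region" (420x560 bool, what is visible of it) and "location" ([column, row] in pixels, amid what is visible of it).
The state is a dict: "t": time; "q": joint angles; "joint_vel": joint speeds; "joint_torque": joint torques, N m; "eef_pos": TCP position; "tool_rot": TCP orientation; "contact_force": force on the tool from outside, world axes, zero at the start; "torque": the same for the moment, N m; "gripper_width": opening from 0.0 (shut) to 1.0 (fully open).
Only numpy, scipy, OpenCV 4.12 (cv2) and the standard library are available. Lean on these libraries where they do the work, as an engineer would, in place of code of your own. Each camera call takes 0.05 s, during which the arm holds its last target. There are 200 camera calls.

## Working session

There is one attempt and no reset: what is moved stays moved. The work goes in short steps, Python scripts to look and compute and a tool call to move; the robot and the scene stay as the last step left them, time stands still between calls to the robot, and variables do not carry over. Pictures are saved under pics/ and viewed, about 8 in all and at most 12, crops included, and the job is handed in when it is done.

Besides the shell and the picture viewer there is one more tool, called by a JSON object that holds its "fn" and its "kwargs", one argument or row to a line. carry_out: Moves the arm, as the interface text tells. Its arguments: {"type":"object","properties":{"moves":{"type":"array"},"newtons":{"type":"number"}},"required":["moves"]}

```bash
mkdir -p pics; ls
python3 - <<'E'
from station import bot
import cv2,numpy as np
o=bot.get_obs()
for k,v in o.items(): print(k,np.round(v,4))
ims=[]
for c in("scene","top"):
    im=bot.read_camera(c); print(c,bot.camera_info(c)); cv2.imwrite(f"pics/{c}0.png",im[...,::-1])
    for l in ("core_insert","dust_case","lid_handle","angle_gauge","gauge_grip","red_mark"):
        s=bot.silhouettes(l,c)
        print(l,[(round(d["score"],2),np.round(d["location"]),int(d["region"].sum())) for d in s[:2]])
print(bot.camera_info("wrist"))
E
```

```text
pics
t 0.0
q [-1.2451  0.4778  0.0223  1.5565 -0.0115  1.1093 -0.0831]
joint_vel [ 0.001   0.0008 -0.0002  0.0017 -0.001   0.0025 -0.0001]
joint_torque [ 2.00000e-04 -5.96455e+01  1.60790e+00 -2.81204e+01  1.24000e-02
  9.40000e-03  0.00000e+00]
eef_pos [0.2835 0.612  0.2473]
tool_rot [-1.000e-04  2.152e-01  9.766e-01 -9.000e-04]
contact_force [-0.6368  0.227   0.2658]
torque [ 0.0084 -0.0317 -0.0171]
gripper_width 0.9991
scene {'vertical_fov': 42.38654671522143, 'cx': 276.9311307114977, 'cy': 206.2286844896322, 'position': array([-0.23281669, -0.6353635 ,  0.8773355 ]), 'attitude': array([ 0.78284103,  0.36883059, -0.20273548, -0.45828184])}
core_insert [(0.85, array([243., 231.]), 1010), (0.2, array([365., 261.]), 175)]
dust_case [(0.77, array([369., 244.]), 12762), (0.45, array([244., 232.]), 1145)]
lid_handle [(0.71, array([371., 223.]), 4602)]
angle_gauge [(0.64, array([364., 260.]), 188)]
gauge_grip [(0.49, array([360., 260.]), 212)]
red_mark [(0.55, array([371., 224.]), 4828)]
top {'vertical_fov': 55.619785992889184, 'cx': 276.72139048303876, 'cy': 210.52836587677857, 'position': array([ 0.38667219, -0.19144308,  1.05230643]), 'attitude': array([-0.70236381, -0.0661277 ,  0.04637694,  0.70722088])}
core_insert [(0.59, array([249., 219.]), 863)]
dust_case [(0.93, array([376., 211.]), 7677), (0.29, array([378., 205.]), 5107)]
lid_handle [(0.93, array([379., 207.]), 5135)]
angle_gauge []
gauge_grip [(0.34, array([195., 164.]), 396)]
red_mark []
{'vertical_fov': 58.77785088157698, 'cx': 280.9782714314668, 'cy': 211.60614137500605, 'position': array([0.22466416, 0.63956397, 0.37437747]), 'attitude': array([ 0.83565404, -0.1094496 , -0.07055165,  0.53359684])}
```

Run:
```python
import cv2,numpy as np
a=cv2.imread("pics/scene0.png")[130:340,180:480];b=cv2.imread("pics/top0.png")[100:310,180:480]
cv2.imwrite("pics/c0.png",np.vstack([cv2.resize(x,None,fx=2,fy=2*.7,interpolation=cv2.INTER_CUBIC) if 0 else cv2.resize(x,(428,300),interpolation=cv2.INTER_AREA) for x in(a,b)]))
cv2.imwrite("pics/both0.png",np.hstack([cv2.resize(x,(400,280)) for x in(a,b)]))
```

```text
(no output)
```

View pics/scene0.png

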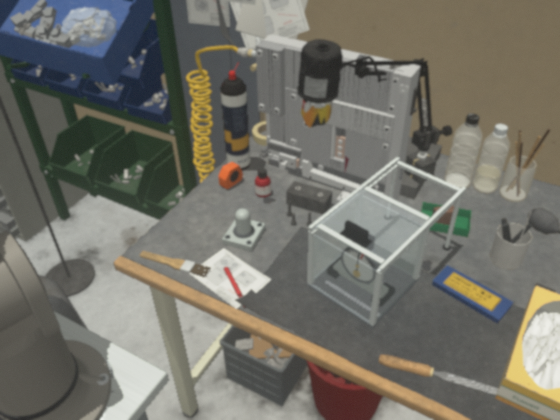

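View pics/top0.png

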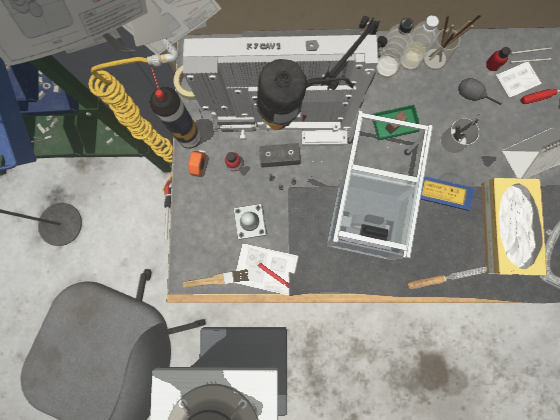

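The scene view shows the case at about (365,245), the core at (243,228) and the gauge inside the case. The top view shows the core at (250,220), and the case with its black pull at (375,231) near the front. I'll enlarge both.

```bash
cat > h.py <<'E'
from station import bot
import numpy as np, cv2
from scipy.spatial.transform import Rotation as R
def rot(q): return R.from_quat(np.roll(q,-1))
def cam(c):
    i=bot.camera_info(c); f=210/np.tan(np.radians(i["vertical_fov"]/2))
    return np.array(i["position"]),rot(i["attitude"]),f,i["cx"],i["cy"]
def proj(P,C):
    p,r,f,cx,cy=C; v=r.inv().apply(np.atleast_2d(P)-p)
    return np.c_[cx+f*v[:,0]/-v[:,2],cy-f*v[:,1]/-v[:,2]]
def ray(uv,C):
    p,r,f,cx,cy=C; uv=np.atleast_2d(uv)
    return p,r.apply(np.c_[(uv[:,0]-cx)/f,-(uv[:,1]-cy)/f,-np.ones(len(uv))])
def atz(uv,z,C):
    p,d=ray(uv,C); return p+d*((z-p[2])/d[:,2])[:,None]
E
python3 - <<'E'
from h import *
T=cam("top");S=cam("scene")
print("core top",atz([250,216],.08,T),atz([243,213],.08,S))
print("pull",atz([375,228],.1965,T)); print("rails",atz([[342,247],[358,113],[411,255],[430,127]],.1715,T))
a=cv2.imread("pics/scene0.png")[155:325,300:470];b=cv2.imread("pics/top0.png")[100:270,310:450]
cv2.imwrite("pics/c1.png",np.hstack([cv2.resize(a,(430,430),interpolation=2),cv2.resize(b,(354,430),interpolation=2)]))
E
```

```text
core top [[ 0.52989674 -0.09836389  0.08      ]] [[ 0.51967156 -0.09631938  0.08      ]]
pull [[ 0.48432611 -0.3787397   0.1965    ]]
rails [[ 0.44574513 -0.31030121  0.1715    ]
 [ 0.75563783 -0.35671558  0.1715    ]
 [ 0.42734799 -0.45964052  0.1715    ]
 [ 0.71907773 -0.51965054  0.1715    ]]
```

View pics/c1.png

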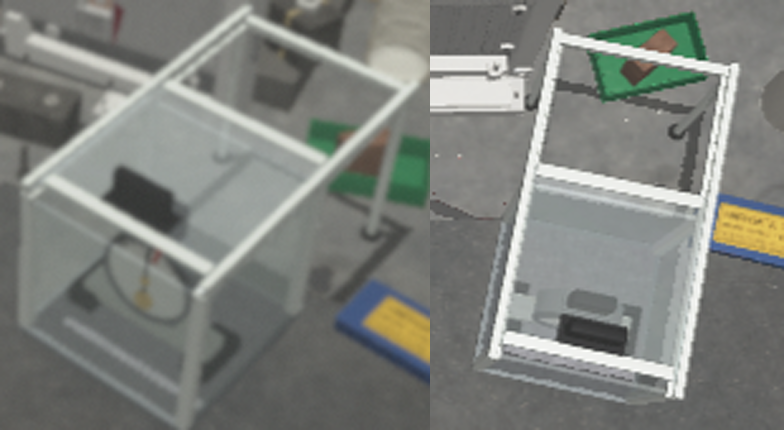

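Run:
```python
from h import *
T=cam("top");S=cam("scene")
P=atz([[333.7,241.2],[359.4,113.],[410.8,256],[431.8,126.5]],.1715,T)[:,:2]
print(P,np.linalg.norm(P[0]-P[1]),np.linalg.norm(P[2]-P[3]),np.linalg.norm(P[0]-P[2]))
f=(P[0]+P[2])/2;b=(P[1]+P[3])/2; d=(b-f)/np.linalg.norm(b-f);yaw=np.arctan2(d[1],d[0])
print("top yaw",np.degrees(yaw),"c",f+d*.085,b-d*.225)
# scene corners: left front top,left back,right back, right front
sc=np.array([[22,187],[247,9],[415,82],[203,296]])/2.529+[300,155]
Q=atz(sc,.1715,S)[:,:2];print(Q)
f=(Q[0]+Q[3])/2;b=(Q[1]+Q[2])/2; d=(b-f)/np.linalg.norm(b-f)
print("scene yaw",np.degrees(np.arctan2(d[1],d[0])),"c",f+d*.085,b-d*.225)
# black pull blob
for c,C,sl in(("top",T,(215,245,355,395)),("scene",S,(215,260,335,375))):
    im=cv2.imread(f"pics/{c}0.png").max(2);m=np.zeros_like(im);r0,r1,c0,c1=sl
    m[r0:r1,c0:c1]=(im[r0:r1,c0:c1]<55)
    n,l,s,ce=cv2.connectedComponentsWithStats(m); k=1+np.argmax(s[1:,4]);print(c,s[k],ce[k])
    print(cv2.minAreaRect(np.argwhere(l==k)[:,::-1].astype(np.float32)))
    print(atz(ce[k],.19,C))
```

```text
[[ 0.45862869 -0.29246505]
 [ 0.75558421 -0.35994348]
 [ 0.42518179 -0.45908338]
 [ 0.72021527 -0.52381182]] 0.3045257272141844 0.30205053568043677 0.16994222737190773
top yaw -12.589089776700675 c [ 0.52486169 -0.39430059] [ 0.51830913 -0.39283723]
[[ 0.45420868 -0.29449715]
 [ 0.7553873  -0.36246853]
 [ 0.72189834 -0.51963163]
 [ 0.41503769 -0.4558656 ]]
scene yaw -12.224723294738267 c [ 0.51769578 -0.39317983] [ 0.51874478 -0.39340711]
top [363 226  24  11  64] [372.5625   232.484375]
((374.01129150390625, 233.03167724609375), (23.354488372802734, 6.706686496734619), 25.34617805480957)
[[ 0.47536876 -0.37450724  0.19      ]]
scene [364 241   2   1   2] [364.5 241. ]
((364.5, 241.0), (1.0, 0.0), 180.0)
[[ 0.45592216 -0.40723284  0.19      ]]
```

```bash
cat >> h.py <<'E'
def down(yaw_deg):
    s,c=np.sin(np.radians(yaw_deg)),np.cos(np.radians(yaw_deg))
    return R.from_matrix(np.array([[-s,c,0],[c,s,0],[0,0,-1]]).T)
def plan(pos,Rt,n=5,p0=None,R0=None):
    o=bot.get_obs(); p0=o["eef_pos"] if p0 is None else np.array(p0); R0=rot(o["tool_rot"]) if R0 is None else R0
    t=(R0.inv()*Rt).as_rotvec(degrees=True); s=R0.inv().apply(np.array(pos)-p0)*100
    for k in range(1,n+1): print(np.round(t*k/n,2).tolist(),np.round(s*k/n,2).tolist())
    return np.array(pos),Rt
E
python3 - <<'E'
from h import *
a=plan([.46,.35,.34],down(20),5); print()
b=plan([.53,.06,.34],down(-12.4),5,*a); print()
c=plan([.48,-.24,.34],down(-12.4),5,*b)
# hanging tool
for u,v in(([282,118],[318,115]),([282,70],[322,48])):
    p1,d1=ray(u,cam("top"));p2,d2=ray(v,cam("scene"))
    A=np.c_[d1[0],-d2[0]];t=np.linalg.lstsq(A,p2-p1,rcond=None)[0];print(p1+d1[0]*t[0],p2+d2[0]*t[1])
E
```

```text
[0.0, -0.0, 9.03] [-5.41, -3.28, -1.83]
[0.0, -0.0, 18.06] [-10.81, -6.56, -3.67]
[0.0, -0.0, 27.09] [-16.22, -9.84, -5.5]
[0.0, -0.0, 36.11] [-21.62, -13.13, -7.33]
[0.0, -0.0, 45.14] [-27.03, -16.41, -9.17]

[0.0, 0.0, 6.48] [-5.93, -0.67, 0.0]
[0.0, 0.0, 12.96] [-11.86, -1.34, 0.0]
[0.0, 0.0, 19.44] [-17.79, -2.0, 0.0]
[0.0, 0.0, 25.92] [-23.72, -2.67, 0.0]
[0.0, 0.0, 32.4] [-29.65, -3.34, 0.0]

[0.0, 0.0, 0.0] [-6.07, 0.31, 0.0]
[0.0, 0.0, 0.0] [-12.15, 0.62, 0.0]
[0.0, 0.0, 0.0] [-18.22, 0.94, 0.0]
[0.0, 0.0, 0.0] [-24.3, 1.25, 0.0]
[0.0, 0.0, 0.0] [-30.37, 1.56, 0.0]
[ 0.71208845 -0.18143646  0.25528364] [ 0.71280449 -0.18254953  0.25556202]
[ 0.73968059 -0.18389708  0.40395232] [ 0.73475883 -0.17621059  0.40136203]
```

{"fn": "carry_out", "kwargs": {
  "moves": [
    [[0,0,9],[-5.4,-3.3,-1.8],8.5],
    [[0,0,18],[-10.8,-6.6,-3.7],8.5],
    [[0,0,27],[-16.2,-9.8,-5.5],8.5],
    [[0,0,36],[-21.6,-13.1,-7.3],8.5],
    [[0,0,45],[-27,-16.4,-9.2],8.5]
  ]
}}

```text
t: 1.32
eef_pos: [0.4518, 0.3616, 0.3364]
tool_rot: [-0.0, 0.575, 0.818, 0.0]
contact_force: [0.9, 0.7, -0.1]
gripper_width: 0.994
```

{"fn": "carry_out", "kwargs": {
  "moves": [
    [[0,0,6.5],[-5.9,0,0],8.5],
    [[0,0,13],[-11.8,0,0],8.5],
    [[0,0,19.5],[-17.7,-0.7,0],8.5],
    [[0,0,26],[-23.6,-1,0],8.5],
    [[0,0,32.4],[-29.5,-1.3,0],8.5]
  ]
}}

```text
t: 1.95
eef_pos: [0.5407, 0.0802, 0.336]
tool_rot: [-0.0, 0.78, 0.626, 0.001]
contact_force: [1.1, 0.1, -0.4]
gripper_width: 0.995
```

{"fn": "carry_out", "kwargs": {
  "moves": [
    [[0,0,0],[-6,-0.3,0],8.5],
    [[0,0,0],[-12,-0.6,0],8.5],
    [[0,0,0],[-18,-1,0],8.5],
    [[0,0,0],[-24,-1.3,0],8.5],
    [[0,0,0],[-30,-1.5,0],8.5]
  ]
}}

```text
t: 2.58
eef_pos: [0.4613, -0.2097, 0.336]
tool_rot: [0.0, 0.778, 0.628, 0.001]
contact_force: [1.7, 0.3, 0.1]
gripper_width: 0.991
```

Run:
```python
from h import *
C=cam("wrist"); im=bot.read_camera("wrist"); print(bot.get_obs()["eef_pos"],C[0])
c=np.array([.519,-.393]);
def case(p,z,yaw=-12.4):
    a=np.radians(yaw);return [c[0]+p[0]*np.cos(a)-p[1]*np.sin(a),c[1]+p[0]*np.sin(a)+p[1]*np.cos(a),z]
b=im[...,::-1].copy()
for x in(-.085,.225):
  for y in(-.085,.085):
    u=proj(case((x,y),.1715),C)[0];print(x,y,u.round()); cv2.circle(b,tuple(int(t) for t in u),3,(0,255,255),1) if abs(u).max()<2000 else 0
for l in("lid_handle","gauge_grip","angle_gauge"):
    print(l,[(round(d["score"],2),np.round(d["location"]),int(d["region"].sum())) for d in bot.silhouettes(l,"wrist")[:2]])
cv2.imwrite("pics/w1.png",b)
```

```text
[ 0.45780922 -0.21837767  0.33654249] [ 0.47508596 -0.14637302  0.46208806]
-0.085 -0.085 [291. 450.]
-0.085 0.085 [293. 290.]
0.225 -0.085 [610. 450.]
0.225 0.085 [655. 291.]
lid_handle [(0.8, array([364., 334.]), 8428)]
gauge_grip [(0.4, array([318.,  49.]), 5465)]
angle_gauge []
```

View pics/w1.png

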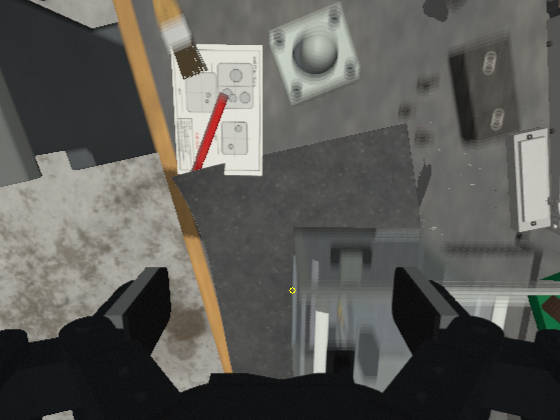

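The wrist view shows the rail running horizontally at row 290, so the yaw of -12.4° and the corner position match. The core is at (316,48), and the pull's black plate starts at about (341,350), between the fingers.

Run:
```python
from h import *
C=cam("wrist")
im=cv2.imread("pics/w1.png"); 
g=im.max(2); print([int(v) for v in g[362,300:400:2]])
# core plate corners at z=.018, dome
print(np.round(proj([.525,-.097,.08],cam("top")),1))
a=np.radians(-12.4)
for cen in ([.4578,-.2184,.3365],):
  P=atz([[330,362],[354,362],[316,48]],.1965,C); 
  for p in P[:2]:
    d=p[:2]-[.519,-.393];print("local",d@[np.cos(a),np.sin(a)],d@[-np.sin(a),np.cos(a)])
print("dome",atz([316,48],.075,C), "base",atz([[270,38],[339,3],[358,78],[290,104]],.018,C).mean(0))
pos=np.array([.519,-.393])-.042*np.array([np.cos(a),np.sin(a)]);print(pos)
plan([*pos,.28],down(-12.4),4)
```

```text
[122, 135, 116, 99, 101, 102, 100, 190, 210, 213, 214, 213, 210, 75, 26, 23, 23, 14, 12, 9, 13, 9, 11, 11, 17, 16, 22, 90, 126, 106, 84, 80, 78, 78, 79, 79, 78, 77, 79, 108, 133, 135, 135, 135, 134, 136, 136, 137, 135, 135]
[[249.4 218. ]]
local -0.054994794099624135 0.03323346798092063
local -0.035193739571530935 0.033208545929717774
dome [[ 0.52167959 -0.09453722  0.075     ]] base [ 0.52472039 -0.09532778  0.018     ]
[ 0.47797976 -0.38398112]
[0.01, -0.01, -0.01] [-4.18, 1.34, 1.39]
[0.01, -0.01, -0.02] [-8.37, 2.68, 2.79]
[0.02, -0.02, -0.03] [-12.55, 4.03, 4.18]
[0.03, -0.03, -0.04] [-16.73, 5.37, 5.57]
```

{"fn": "carry_out", "kwargs": {
  "moves": [
    [[0,0,0],[-4.2,1.3,0],8.5],
    [[0,0,0],[-8.4,2.7,1],8.5],
    [[0,0,0],[-12.6,4,3],6],
    [[0,0,0],[-16.6,5,5.5],6],
    [[0,0,0],[-16.6,5,5.5],6]
  ]
}}

```text
t: 3.4
eef_pos: [0.475, -0.3815, 0.278]
tool_rot: [-0.002, 0.779, 0.627, -0.001]
contact_force: [-0.2, 0.9, 1.0]
gripper_width: 0.701
```

Run:
```python
from h import *
C=cam("wrist"); im=bot.read_camera("wrist"); print(bot.get_obs()["eef_pos"])
cv2.imwrite("pics/w2.png",im[...,::-1])
for l in("lid_handle","gauge_grip"):
    print(l,[(round(d["score"],2),np.round(d["location"]),int(d["region"].sum())) for d in bot.silhouettes(l,"wrist")[:2]])
```

```text
[ 0.47592738 -0.38015033  0.27917011]
lid_handle [(0.87, array([379., 190.]), 56647)]
gauge_grip []
```

View pics/w2.png

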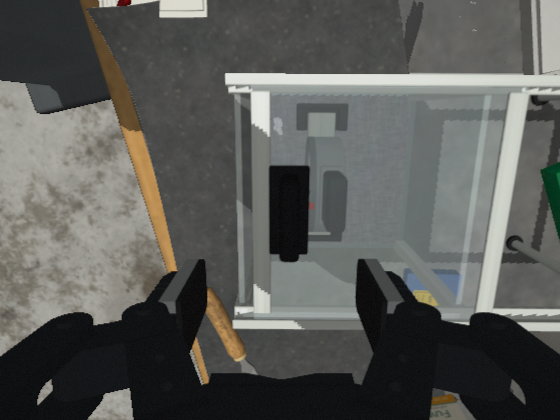

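The pull's plate top is at columns 279-300, rows 173-262, and its foot at columns 270-309, rows 166-254. The rail's front ends are at (226,74) and (235,329).

Run:
```python
from h import *
C=cam("wrist"); a=np.radians(-12.4)
for n,uv,z in(("plate",[289.5,217.5],.1965),("foot",[289.5,210],.1695),("railL",[226,74],.1715),("railR",[235,329],.1715)):
    p=atz(uv,z,C)[0]; d=p[:2]-[.519,-.393];print(n,p.round(4),"local",(d@[np.cos(a),np.sin(a)]).round(4),(d@[-np.sin(a),np.cos(a)]).round(4))
p=bot.get_obs()["eef_pos"];d=p[:2]-[.519,-.393];print("tcp local",d@[np.cos(a),np.sin(a)],d@[-np.sin(a),np.cos(a)])
```

```text
plate [ 0.4832 -0.3748  0.1965] local -0.0389 0.0101
foot [ 0.4833 -0.3774  0.1695] local -0.0382 0.0076
railL [ 0.4635 -0.2871  0.1715] local -0.0769 0.0915
railR [ 0.4275 -0.4544  0.1715] local -0.0761 -0.0796
tcp local -0.044059519834363355 0.004595404877835344
```

{"fn": "carry_out", "kwargs": {
  "moves": [
    [[0,0,0],[0.6,0.6,4],5],
    [[0,0,0],[0.6,0.6,7],5],
    [[0,0,0],[0.6,0.6,8.5],5],
    [[0,0,0],[0.6,0.6,8.6],1],
    [[0,0,0],[0.6,0.6,8.6],0.5]
  ],
  "newtons": 30
}}

```text
t: 4.18
eef_pos: [0.4833, -0.3764, 0.1959]
tool_rot: [0.001, 0.778, 0.628, 0.0]
contact_force: [-3.7, 2.5, 0.7]
gripper_width: 0.17
```

{"fn": "carry_out", "kwargs": {
  "moves": [
    [[0,0,0],[0,0,0],0],
    [[0,0,0],[0,0,0],0],
    [[0,0,0],[0,0,0],0]
  ]
}}

```text
t: 4.55
eef_pos: [0.4834, -0.3765, 0.196]
tool_rot: [0.001, 0.779, 0.627, 0.001]
contact_force: [-0.8, 2.4, 6.6]
gripper_width: 0.134
```

{"fn": "carry_out", "kwargs": {
  "moves": [
    [[0,0,0],[0,1.5,-0.3],0],
    [[0,0,0],[0,4,-0.3],0],
    [[0,0,0],[0,6.5,-0.3],0],
    [[0,0,0],[0,9,-0.3],0],
    [[0,0,0],[0,10.5,-0.3],0]
  ]
}}

```text
t: 5.18
eef_pos: [0.5854, -0.3995, 0.1961]
tool_rot: [-0.0, 0.779, 0.627, -0.001]
contact_force: [-3.0, -2.2, -6.0]
gripper_width: 0.134
```

{"fn": "carry_out", "kwargs": {
  "moves": [
    [[0,0,0],[0,0.5,0],0],
    [[0,0,0],[0,0.9,0],0],
    [[0,0,0],[0,1.2,0],0],
    [[0,0,0],[0,1.2,0],0]
  ]
}}

```text
t: 5.68
eef_pos: [0.5958, -0.4018, 0.1962]
tool_rot: [-0.0, 0.779, 0.627, -0.001]
contact_force: [-1.4, -6.0, -14.4]
gripper_width: 0.134
```

{"fn": "carry_out", "kwargs": {
  "moves": [
    [[0,0,0],[-0.2,0.3,0.3],0],
    [[0,0,0],[-0.2,0.6,0.3],0],
    [[0,0,0],[-0.2,0.8,0.3],0],
    [[0,0,0],[-0.2,0.8,0.3],0]
  ]
}}

```text
t: 6.18
eef_pos: [0.5993, -0.4028, 0.196]
tool_rot: [-0.006, 0.779, 0.627, -0.001]
contact_force: [-22.0, 12.9, 14.3]
gripper_width: 0.132
```

{"fn": "carry_out", "kwargs": {
  "moves": [
    [[0,0,0],[0.2,-0.6,-0.2],0],
    [[0,0,0],[0.2,-0.6,-0.2],4.5],
    [[0,0,0],[0.2,-0.6,-0.2],4.5],
    [[0,0,0],[0.2,-0.6,-4],4.5],
    [[0,0,0],[0.2,-3,-9],5]
  ]
}}

```text
t: 6.8
eef_pos: [0.5777, -0.3949, 0.285]
tool_rot: [-0.0, 0.777, 0.629, 0.0]
contact_force: [0.8, -1.1, 1.1]
gripper_width: 0.585
```

Run:
```python
from h import *
plan([.47,-.376,.30],down(-12.4),4)
```

```text
[0.0, -0.01, 0.09] [-0.1, -2.73, -0.37]
[0.0, -0.02, 0.18] [-0.2, -5.47, -0.75]
[0.0, -0.03, 0.27] [-0.3, -8.2, -1.12]
[0.0, -0.04, 0.36] [-0.4, -10.93, -1.5]
```

{"fn": "carry_out", "kwargs": {
  "moves": [
    [[0,0,0],[-1,-3.5,-1],6.5],
    [[0,0,0],[-2,-6.5,-2],6.5],
    [[0,0,0],[-2,-6.5,-2],6.5],
    [[0,0,0],[-2,-6.5,-2],6.5]
  ]
}}

```text
t: 7.3
eef_pos: [0.5094, -0.4016, 0.3051]
tool_rot: [0.001, 0.778, 0.628, 0.001]
contact_force: [0.5, 0.3, 0.3]
gripper_width: 0.757
```

Run:
```python
from h import *
C=cam("wrist"); im=bot.read_camera("wrist"); o=bot.get_obs();print(o["eef_pos"],o["joint_vel"].round(3))
cv2.imwrite("pics/w3.png",im[...,::-1])
im2=bot.read_camera("top");cv2.imwrite("pics/top3.png",im2[...,::-1])
for l in("lid_handle","gauge_grip","angle_gauge"):
    print(l,[(round(d["score"],2),np.round(d["location"]),int(d["region"].sum()),atz(d["location"],.154,C).round(4)) for d in bot.silhouettes(l,"wrist")[:2]])
cc=cv2.resize(im2[95:275,310:450,::-1],(326,420),interpolation=2)
cv2.imwrite("pics/w3b.png",np.hstack([im[...,::-1],cc])[:, :886][:, :] if 0 else cv2.resize(np.hstack([im[...,::-1],cc]),(800,379)))
```

```text
[ 0.50954758 -0.40137659  0.30459646] [-0.001  0.013 -0.003  0.001  0.003 -0.    -0.001]
lid_handle [(0.57, array([464., 179.]), 41182, array([[ 0.6484, -0.4148,  0.154 ]]))]
gauge_grip [(0.96, array([279., 160.]), 3602, array([[ 0.5152, -0.3716,  0.154 ]]))]
angle_gauge [(0.58, array([277., 159.]), 3625, array([[ 0.5139, -0.3705,  0.154 ]])), (0.34, array([464., 182.]), 41227, array([[ 0.6479, -0.4171,  0.154 ]]))]
```

View pics/w3b.png

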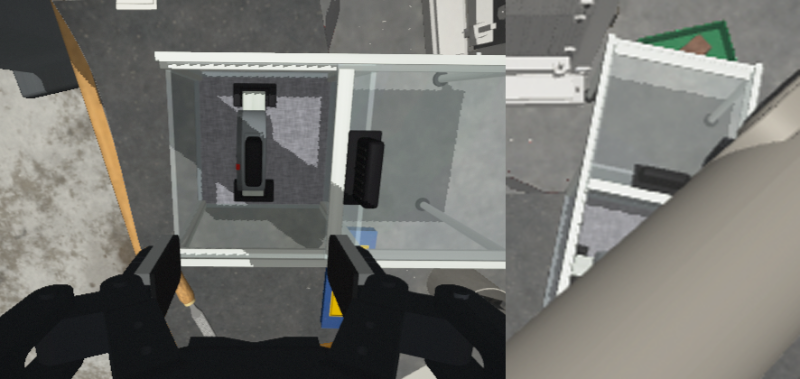

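Run:
```python
from h import *
C=cam("wrist"); im=cv2.imread("pics/w3.png"); m=((im.max(2)<50)).astype(np.uint8); w=np.zeros_like(m); w[140:212,262:300]=m[140:212,262:300]
n,l,s,ce=cv2.connectedComponentsWithStats(w);k=1+np.argmax(s[1:,4]);print(s[k],ce[k],cv2.minAreaRect(np.argwhere(l==k)[:,::-1].astype(np.float32)))
print(*["".join("#" if v<35 else "+" if v<60 else "." for v in im.max(2)[r,255:310]) for r in range(140,222,4)],sep="\n")
a=np.radians(-12.4)
for z in(.137,.154): print(atz(ce[k],z,C).round(4))
# clear gap local
P=proj([[.514,-.384,.154],[.517,-.378,.154]],C);print(P)
```

```text
[ 271  151   20   56 1046] [280.18260038 178.52676864] ((280.5, 178.5), (55.0, 19.0), 90.0)
........+++++..........................................
........+++++..........................................
........++++...........................................
........++++......+##############......................
........++++....+##################+...................
........++++....+##################+...................
........++++....+##################+...................
........++++....+##################+...................
......++++++....+##################+...................
........++++....+##################+...................
.......+++++....+##################+...................
...........+....+##################+...................
..........++....+##################+...................
........+++++...+##################+...................
........+++++..++##################+...................
....+##++++++...+##################+..+#########.......
....+##++++++...+#################+...+#########.......
....####++++++.......................++#########.......
....+########........................+##########.......
....+########+.......................###########.......
.....###########################################+......
[[ 0.5111 -0.3879  0.137 ]]
[[ 0.5118 -0.385   0.154 ]]
[[282.77846089 176.63221636]
 [285.02905425 167.9713114 ]]
```

{"fn": "carry_out", "kwargs": {
  "moves": [
    [[0,0,0],[1.6,-0.1,3],5],
    [[0,0,0],[1.6,-0.1,7],5],
    [[0,0,0],[1.6,-0.1,11],4.5],
    [[0,0,0],[1.6,-0.1,14],4.5],
    [[0,0,0],[1.6,-0.1,16],4.5]
  ]
}}

```text
t: 8.18
eef_pos: [0.5102, -0.3858, 0.1427]
tool_rot: [-0.001, 0.778, 0.628, -0.0]
contact_force: [-0.6, 0.7, -0.3]
gripper_width: 0.528
```

{"fn": "carry_out", "kwargs": {
  "moves": [
    [[0,0,0],[0,0,0.2],4.5],
    [[0,0,0],[0,0,0.2],3],
    [[0,0,0],[0,0,0.2],2],
    [[0,0,0],[0,0,0.2],0.5],
    [[0,0,0],[0,0,0.2],0]
  ],
  "newtons": 80
}}

```text
t: 8.8
eef_pos: [0.5112, -0.387, 0.1439]
tool_rot: [0.001, 0.779, 0.628, 0.001]
contact_force: [0.9, -0.6, 6.2]
gripper_width: 0.15
```

{"fn": "carry_out", "kwargs": {
  "moves": [
    [[0,0,0],[0,0,-2],0],
    [[0,0,0],[0,0,-6],0],
    [[0,0,0],[0,0,-10.5],0],
    [[0,0,0],[0,0,-15],0],
    [[0,0,0],[0,0,-18],0]
  ]
}}

```text
t: 9.43
eef_pos: [0.5096, -0.3865, 0.3253]
tool_rot: [0.0, 0.779, 0.627, 0.0]
contact_force: [-0.1, -0.6, -4.9]
gripper_width: 0.149
```

{"fn": "carry_out", "kwargs": {
  "moves": [
    [[0,0,0],[0,-1,-3],0],
    [[0,0,0],[0,-5,-5],0],
    [[0,0,-8],[0,-9,-8],0],
    [[0,0,-16],[0,-10,-10],0],
    [[0,0,-20],[0,-10,-10],0]
  ]
}}

```text
t: 10.05
eef_pos: [0.4106, -0.3658, 0.4249]
tool_rot: [0.001, 0.657, 0.754, 0.001]
contact_force: [1.0, -0.2, -4.6]
gripper_width: 0.15
```

{"fn": "carry_out", "kwargs": {
  "moves": [
    [[8,0,0],[0,0,0],0],
    [[17,0,0],[0,0,0],0],
    [[26,0,0],[0,0,0],0],
    [[30,0,0],[0,0,0],0],
    [[30,0,0],[0,0,0],0]
  ]
}}

```text
t: 10.68
eef_pos: [0.4134, -0.3641, 0.4217]
tool_rot: [-0.171, 0.635, 0.728, -0.195]
contact_force: [-0.7, 0.2, -3.5]
gripper_width: 0.146
```

{"fn": "carry_out", "kwargs": {
  "moves": [
    [[0,0,0],[0,0,0],0],
    [[0,0,0],[0,0,0],0],
    [[0,0,0],[0,0,0],0],
    [[0,0,0],[0,0,0],0],
    [[0,0,0],[0,0,0],0]
  ]
}}

```text
t: 11.3
eef_pos: [0.4125, -0.3651, 0.4226]
tool_rot: [-0.17, 0.635, 0.728, -0.195]
contact_force: [0.7, 0.5, -4.3]
gripper_width: 0.147
```

Run:
```python
from h import *
o=bot.get_obs();np.savez("g0.npz",p=o["eef_pos"],q=o["tool_rot"]);print(o["eef_pos"],o["tool_rot"],o["t"])
S=cam("scene"); im=np.mean([bot.read_camera("scene").astype(float) for _ in range(4)],0)
cv2.imwrite("pics/s4.png",im[...,::-1])
for l in("angle_gauge","pointer","pointer_tip","red_mark","red_mark_tip"):
    print(l,[(round(d["score"],2),np.round(d["location"],1),int(d["region"].sum())) for d in bot.silhouettes(l,"scene")[:2]])
# expected grip / dial location: grip ~ TCP; gauge z axis = -tool z
Rt=rot(o["tool_rot"]); 
P=[o["eef_pos"]+Rt.apply([0,-.012,h]) for h in(0,.061,.113)];u=proj(P,S);print(u)
x,y=u[1].astype(int); c=im[y-65:y+65,x-65:x+65,::-1].astype(np.uint8)
cv2.imwrite("pics/s4c.png",cv2.resize(c,(780,600)[:1]*2 if 0 else (598,598),interpolation=cv2.INTER_CUBIC))
```

```text
[ 0.41247035 -0.3651136   0.42264538] [-0.17017384  0.63537947  0.72758558 -0.19481533] 11.3
angle_gauge [(0.97, array([335.9, 189.1]), 3829)]
pointer [(0.75, array([333.1, 195.1]), 149)]
pointer_tip [(0.58, array([326.1, 195.4]), 126)]
red_mark []
red_mark_tip []
[[338.49448063 138.834972  ]
 [330.7160303  178.49157446]
 [324.2722615  211.34361654]][ WARN:0@10.973] global loadsave.cpp:1063 imwrite_ Unsupported depth image for selected encoder is fallbacked to CV_8U.
```

View pics/s4c.png

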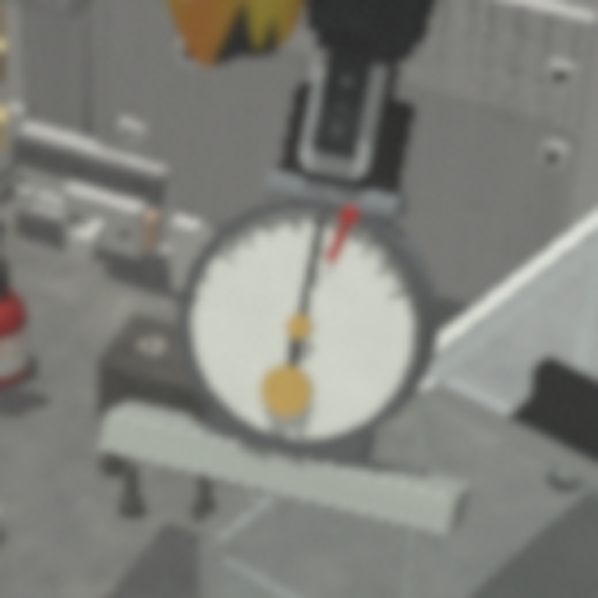

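```bash
cat >> h.py <<'E'
def dialmap(uv,o_p,o_q,C,h=.069):
    "pixels -> (clockwise angle deg from gauge z, radius mm) about nominal dial centre"
    Rt=rot(o_q); c=o_p+Rt.apply([0,-.0125,h]); gx,gy,gz=Rt.apply(np.array([[0,1,0],[1,0,0],[0,0,-1]],float))
    p,d=ray(uv,C); X=p+d*(((c-p)@gx)/(d@gx))[:,None]-c
    return np.c_[X@gy,X@gz]*1000   # mm: left(+y), up
E
python3 - <<'E'
from h import *
g=np.load("g0.npz");S=cam("scene");im=cv2.imread("pics/s4.png").astype(float)
sub=np.mgrid[150:215,300:365]; uv=np.c_[sub[1].ravel(),sub[0].ravel()]
col=im[uv[:,1],uv[:,0]]; b,gg,r=col.T
D=dialmap(uv,g["p"],g["q"],S)
white=(col.min(1)>150); 
# brass hub
brass=(r-b>60)&(r-gg<90)&(gg-b>20)&(np.hypot(D[:,0],D[:,1])<35)
redw=np.clip(r-np.maximum(gg,b)-30,0,None)*(np.abs(gg-b)<35)*(D[:,1]>10)
lbl=np.zeros(sub[0].shape,np.uint8); lbl.ravel()[brass]=1
n,l,s,ce=cv2.connectedComponentsWithStats(lbl)
for k in range(1,n):
    if s[k,4]>5: m=l.ravel()==k;w=(r-b)[m];print("brass",s[k,4],np.average(D[m],axis=0,weights=w).round(2))
hub=None
m=white&(np.hypot(D[:,0],D[:,1])<50); 
from numpy.linalg import lstsq
hull=cv2.convexHull(D[m].astype(np.float32))[:,0]; A=np.c_[2*hull,np.ones(len(hull))];x=lstsq(A,(hull**2).sum(1),rcond=None)[0];print("white disc c",x[:2],"r",np.sqrt(x[2]+x[0]**2+x[1]**2))
print("red n",(redw>20).sum());M=redw>10
for d,w,u in zip(D[M],redw[M],uv[M]): print(u,d.round(1),int(w))
dark=np.clip(110-col.max(1),0,None); 
cv2.imwrite("pics/rect.png",np.zeros((1,1)))
np.save("D.npy",np.c_[uv,D,col])
E
```

```text
brass 13 [0.13 0.33]
brass 77 [  0.29 -21.81]
white disc c [-1.60893581 -4.90534091] r 44.9455758361222
red n 19
[339 158] [-6.5 41.1] 15
[340 158] [-8.  41.4] 37
[341 158] [-9.5 41.8] 35
[342 158] [-11.   42.1] 13
[339 159] [-6.8 39.7] 32
[340 159] [-8.3 40. ] 55
[341 159] [-9.8 40.3] 52
[342 159] [-11.3  40.6] 28
[339 160] [-7.1 38.2] 32
[340 160] [-8.6 38.5] 50
[341 160] [-10.1  38.8] 45
[342 160] [-11.6  39.1] 18
[339 161] [-7.4 36.7] 25
[340 161] [-8.9 37. ] 36
[341 161] [-10.4  37.3] 22
[339 162] [-7.7 35.2] 25
[340 162] [-9.2 35.6] 20
[338 163] [-6.5 33.5] 16
[339 163] [-8.  33.8] 28
[338 164] [-6.8 32. ] 24
[339 164] [-8.3 32.3] 22
[338 165] [-7.1 30.5] 26
[337 166] [-5.9 28.7] 16
[338 166] [-7.4 29. ] 22
[337 167] [-6.2 27.2] 24
[338 167] [-7.7 27.5] 13
[337 168] [-6.5 25.7] 19[ WARN:0@0.047] global loadsave.cpp:1063 imwrite_ Unsupported depth image for selected encoder is fallbacked to CV_8U.
```

The red mark sits clockwise of the pointer (pointer tip at about (320,222), red at (348,212) in the crop), at roughly 13.5°. I'll lean the gauge that far in the air to check the angle directly.

{"fn": "carry_out", "kwargs": {
  "moves": [
    [[0,-5,0],[0,0,0],0],
    [[0,-10,0],[0,0,0],0],
    [[0,-13.5,0],[0,0,0],0],
    [[0,-13.5,0],[0,0,0],0],
    [[0,-13.5,0],[0,0,0],0]
  ]
}}

```text
t: 12.38
eef_pos: [0.4124, -0.3653, 0.4227]
tool_rot: [-0.084, 0.608, 0.742, -0.268]
contact_force: [1.4, -0.2, -4.0]
gripper_width: 0.147
```

{"fn": "carry_out", "kwargs": {
  "moves": [
    [[0,0,0],[0,0,0],0],
    [[0,0,0],[0,0,0],0],
    [[0,0,0],[0,0,0],0],
    [[0,0,0],[0,0,0],0],
    [[0,0,0],[0,0,0],0]
  ]
}}

```text
t: 13.0
eef_pos: [0.4125, -0.3651, 0.4225]
tool_rot: [-0.084, 0.608, 0.743, -0.268]
contact_force: [-0.3, -0.4, -3.3]
gripper_width: 0.146
```

{"fn": "carry_out", "kwargs": {
  "moves": [
    [[0,0,0],[0,0,0],0],
    [[0,0,0],[0,0,0],0],
    [[0,0,0],[0,0,0],0],
    [[0,0,0],[0,0,0],0]
  ]
}}

```text
t: 13.5
eef_pos: [0.4126, -0.3651, 0.4226]
tool_rot: [-0.084, 0.608, 0.743, -0.268]
contact_force: [0.2, -0.0, -4.0]
gripper_width: 0.149
```

```bash
cat >> h.py <<'E'
def look(tag,n=4,C=None,h=.069):
    "scene picture average, red/brass/dark rectified to the dial plane; saves a rectified and a raw crop"
    o=bot.get_obs(); S=cam("scene"); p,q=o["eef_pos"],o["tool_rot"]; Rt=rot(q)
    print("t",o["t"],p.round(4),"F",o["contact_force"].round(1),"lean from tool x",np.degrees(np.arcsin(Rt.apply([1,0,0])[2])).round(2),"pitch",np.degrees(np.arcsin(Rt.apply([0,1,0])[2])).round(2))
    im=np.mean([bot.read_camera("scene").astype(float) for _ in range(n)],0)[...,::-1].astype(np.float32)
    c=p+Rt.apply([0,-.0125,h]); gy,gz=Rt.apply([[1,0,0],[0,0,-1]])
    k=8; G=np.mgrid[-55:55:1/k,-55:55:1/k]; up,right=-G[0].ravel(),G[1].ravel()
    uv=proj(c+(-right[:,None]*gy+up[:,None]*gz)/1000,S).astype(np.float32)
    r=cv2.remap(im,uv[:,0].reshape(G[0].shape),uv[:,1].reshape(G[0].shape),cv2.INTER_CUBIC)
    r=np.clip(r,0,255); y,x=uv.mean(0)[::-1].astype(int)
    raw=cv2.resize(np.clip(im[y-60:y+60,x-45:x+45],0,255),(450,600),interpolation=cv2.INTER_CUBIC)
    cv2.imwrite(f"pics/{tag}.png",np.hstack([raw,cv2.resize(r[:880,:700-0 if 0 else 880],(350,350)).__class__(np.pad(cv2.resize(r,(350,350)),((0,250),(0,0),(0,0))))]).astype(np.uint8))
    b,g,rr=[r[...,i] for i in range(3)]; W=G[1];V=-G[0]; rad=np.hypot(W,V)
    br=((rr-b>60)&(g-b>20)&(rad<33)).astype(np.uint8); nn,l,s,ce=cv2.connectedComponentsWithStats(br)
    B=[(W[l==i].mean(),V[l==i].mean(),s[i,4]/k/k) for i in range(1,nn) if s[i,4]>5*k*k]; print("brass",np.round(B,2).tolist())
    hub=min(B,key=lambda t:np.hypot(t[0],t[1])); wt=max(B,key=lambda t:t[2])
    print("weight->hub angle cw",np.degrees(np.arctan2(hub[0]-wt[0],hub[1]-wt[1])).round(2))
    w=np.clip(rr-np.maximum(g,b)-20,0,None)*(np.abs(g-b)<40)*(V>15)*(rad<46)
    ang=np.degrees(np.arctan2(W-hub[0],V-hub[1])); rr_=np.hypot(W-hub[0],V-hub[1])
    for a0,a1 in((22,46),(24,32),(32,38),(38,46)):
        m=(rr_>a0)&(rr_<a1); print("red r",a0,a1,"angle",(np.sum(w*ang*m)/max(1e-9,np.sum(w*m))).round(2),"wt",(w*m).sum().round())
    d=np.clip(120-r.max(2),0,None)*(np.abs(ang)<30)
    for a0,a1 in((10,20),(20,28),(28,34)):
        m=(rr_>a0)&(rr_<a1); print("dark r",a0,a1,"angle",(np.sum(d*ang*m)/max(1e-9,np.sum(d*m))).round(2),"wt",(d*m).sum().round())
    return r
E
python3 -c "
from h import *
look('s5')"
```

```text
t 13.5 [ 0.4126 -0.3651  0.4226] F [ 0.2 -0.  -4. ] lean from tool x -11.66 pitch -30.0Traceback (most recent call last):
  File "<string>", line 3, in <module>
    look('s5')
    ~~~~^^^^^^
  File "h.py", line 40, in look
    cv2.imwrite(f"pics/{tag}.png",np.hstack([raw,cv2.resize(r[:880,:700-0 if 0 else 880],(350,350)).__class__(np.pad(cv2.resize(r,(350,350)),((0,250),(0,0),(0,0))))]).astype(np.uint8))
                                                 ~~~~~~~~~~~~~~~~~~~~~~~~~~~~~~~~~~~~~~~~~~~~~~~~~~~~~~~~~~~~^^^^^^^^^^^^^^^^^^^^^^^^^^^^^^^^^^^^^^^^^^^^^^^^^^^^^^^
ValueError: maximum supported dimension for an ndarray is currently 64, found 600
```

```bash
python3 - <<'E'
s=open("h.py").read().split("\n")
s=['    cv2.imwrite(f"pics/{tag}.png",np.hstack([raw,np.pad(cv2.resize(r,(350,350)),((0,250),(0,0),(0,0)))]).astype(np.uint8))' if "__class__" in l else l for l in s]
open("h.py","w").write("\n".join(s))
E
python3 -c "
from h import *
look('s5')"
```

```text
t 13.7 [ 0.4126 -0.3651  0.4226] F [-0.5  0.1 -4.1] lean from tool x -11.66 pitch -30.0
brass [[-0.53, 0.29, 33.36], [-5.58, -21.05, 187.17]]
weight->hub angle cw 13.3
red r 22 46 angle 13.41 wt 115383.0
red r 24 32 angle 0.0 wt 0.0
red r 32 38 angle 13.55 wt 11042.0
red r 38 46 angle 13.4 wt 104341.0
dark r 10 20 angle 0.0 wt 0.0
dark r 20 28 angle 14.59 wt 10.0
dark r 28 34 angle 13.98 wt 2035.0
```

View pics/s5.png

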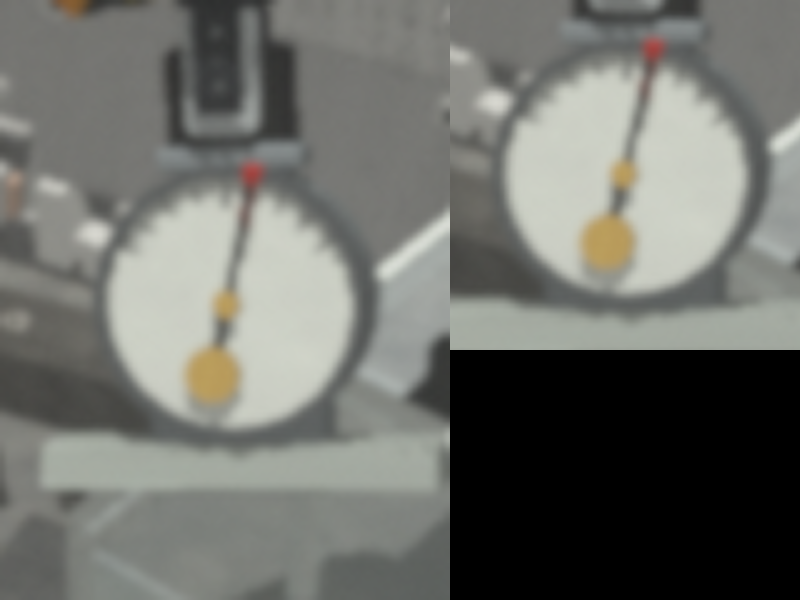

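The pointer lies on the red mark at a lean of 13.5°. Next I'll refine the dome position numerically from the masks.

```bash
cat > core.py <<'E'
from h import *
from scipy.optimize import minimize
def model(x,y,yaw,C,k=4):
    c,s=np.cos(yaw),np.sin(yaw); M=np.zeros((420*k,560*k),np.uint8)
    def fill(P):
        P=np.array(P);Q=np.c_[x+P[:,0]*c-P[:,1]*s,y+P[:,0]*s+P[:,1]*c,P[:,2]]
        u=(proj(Q,C)+.5)*k; cv2.fillConvexPoly(M,cv2.convexHull(np.round(u*16).astype(np.int32)),255,shift=4)
    fill([(a*.042,b*.037,z) for a in(-1,1) for b in(-1,1) for z in(0,.018)])
    t=np.linspace(0,2*np.pi,40)
    fill([(r*np.cos(i),r*np.sin(i),z) for r,z in((.0175,.018),(.0175,.069),(.0145,.0755),(.0056,.0796)) for i in t])
    return cv2.resize(M,(560,420),interpolation=cv2.INTER_AREA)/255.
D={}
for c in("top","scene"):
    bot.read_camera(c); s=bot.silhouettes("core_insert",c)[0]; D[c]=(cam(c),s["region"].astype(float)); print(c,s["score"],s["location"],s["region"].sum())
def cost(v,keys):
    J=0
    for k in keys:
        C,m=D[k]; M=model(v[0]*.01,v[1]*.01,v[2]*.1,C); J+=1-np.minimum(M,m).sum()/np.maximum(M,m).sum()
    return J
for keys in(["top"],["scene"],["top","scene"]):
    best=min((minimize(cost,[52.4,-9.6,y0],args=(keys,),method="Nelder-Mead",options=dict(initial_simplex=[[52.4,-9.6,y0],[53.4,-9.6,y0],[52.4,-8.6,y0],[52.4,-9.6,y0+1]])) for y0 in(-1,1)),key=lambda r:r.fun)
    print(keys,best.x,best.fun)
E
python3 core.py
```

```text
top 0.68 [234.8, 160.6] 225
scene 0.94 [243.6, 230.6] 1088
['top'] [52.4 -9.6 -1. ] 1.0
['scene'] [52.72828309 -8.74051372  1.68818005] 0.06466888717386288
['top', 'scene'] [52.72828309 -8.74051372  1.68818005] 1.064668887173863
```

```bash
sed -i 's/^    bot.read_camera(c); s=.*$/    im=cv2.imread(f"pics\/{c}0.png"); m=np.full(im.shape[:2],2,np.uint8); cx,cy=(250,220) if c=="top" else (243,230); m[:]=0; m[cy-32:cy+32,cx-32:cx+32]=2; m[cy-17:cy+17,cx-15:cx+15]=3; cv2.grabCut(im,m,None,np.zeros((1,65)),np.zeros((1,65)),6,cv2.GC_INIT_WITH_MASK); m=((m==1)|(m==3)).astype(np.uint8); n,l,st,ce=cv2.connectedComponentsWithStats(m); k=1+np.argmax(st[1:,4]); D[c]=(cam(c),(l==k).astype(float)); print(c,st[k]); cv2.imwrite(f"pics\/m_{c}.png",cv2.resize(np.where((l==k)[...,None],im,im\/\/3)[cy-40:cy+40,cx-40:cx+40],(400,400)))/' core.py; python3 core.py; python3 -c "
import cv2,numpy as np
cv2.imwrite('pics/m.png',np.hstack([cv2.imread('pics/m_top.png'),cv2.imread('pics/m_scene.png')]))"
```

```text
top [234 204  31  35 848]
scene [225 209  37  38 844]
['top'] [52.72523366 -8.89140794  1.63643119] 0.0913216680954061
['scene'] [53.71033472 -8.2155123   2.15160192] 0.25700634523899946
['top', 'scene'] [52.72540461 -8.83752723  1.63568539] 0.36679078629094675
```

View pics/m.png

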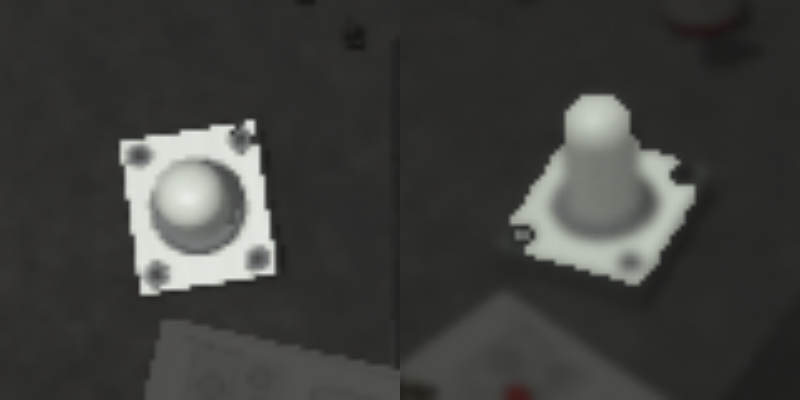

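Run:
```python
from h import *
a=plan([.412,-.29,.42],down(9.5),4);print()
plan([.527,-.088,.24],down(9.5),5,*a)
```

```text
[-7.51, 3.18, 0.46] [1.8, 0.24, -0.5]
[-15.03, 6.36, 0.91] [3.59, 0.48, -1.0]
[-22.54, 9.54, 1.37] [5.39, 0.72, -1.49]
[-30.06, 12.73, 1.82] [7.19, 0.96, -1.99]

[0.0, 0.0, 0.0] [3.6, 2.94, 3.6]
[0.0, 0.0, 0.0] [7.21, 5.87, 7.2]
[0.0, 0.0, 0.0] [10.81, 8.81, 10.8]
[0.0, 0.0, 0.0] [14.42, 11.74, 14.4]
[0.0, 0.0, 0.0] [18.02, 14.68, 18.0]
```

{"fn": "carry_out", "kwargs": {
  "moves": [
    [[-7.5,3.2,0.5],[1.8,0.2,-0.5],0],
    [[-15,6.4,0.9],[3.6,0.5,-1],0],
    [[-22.5,9.5,1.4],[5.4,0.7,-1.5],0],
    [[-30.06,12.73,1.82],[7.2,1,-2],0],
    [[-30.06,12.73,1.82],[7.2,1,-2],0]
  ]
}}

```text
t: 14.72
eef_pos: [0.4101, -0.2909, 0.4204]
tool_rot: [0.0, 0.647, 0.762, 0.001]
contact_force: [-0.2, -0.3, -3.1]
gripper_width: 0.15
```

{"fn": "carry_out", "kwargs": {
  "moves": [
    [[0,0,0],[4,3,3],0],
    [[0,0,0],[8,6,7],0],
    [[0,0,0],[12,9,11],0],
    [[0,0,0],[16,12,14],0],
    [[0,0,0],[18,14.7,16],0]
  ]
}}

```text
t: 15.35
eef_pos: [0.528, -0.0847, 0.2573]
tool_rot: [-0.001, 0.644, 0.765, -0.002]
contact_force: [0.6, -0.2, -2.9]
gripper_width: 0.148
```

{"fn": "carry_out", "kwargs": {
  "moves": [
    [[0,0,0],[0,0,0],0],
    [[0,0,0],[0,0,0],0],
    [[0,0,0],[0,0,0],0]
  ]
}}

```text
t: 15.72
eef_pos: [0.5275, -0.0893, 0.2604]
tool_rot: [0.0, 0.647, 0.763, -0.0]
contact_force: [0.2, 0.7, -3.4]
gripper_width: 0.144
```

Run:
```python
from h import *
look('s6')
plan([.527,-.088,.212],down(9.5),3)
C=cam("wrist");im=bot.read_camera("wrist");cv2.imwrite("pics/w6.png",im[...,::-1])
s=cv2.imread("pics/s6.png")[:,:450]
cv2.imwrite("pics/sw6.png",np.hstack([cv2.resize(s,(300,400)),cv2.resize(im[...,::-1],(500,375))[:375].copy() if 0 else cv2.copyMakeBorder(cv2.resize(im[...,::-1],(500,375)),0,25,0,0,0)]))
```

```text
t 15.725 [ 0.5275 -0.0893  0.2604] F [ 0.2  0.7 -3.4] lean from tool x -0.05 pitch 0.01
brass []Traceback (most recent call last):
  File "<stdin>", line 2, in <module>
  File "h.py", line 44, in look
    hub=min(B,key=lambda t:np.hypot(t[0],t[1])); wt=max(B,key=lambda t:t[2])
ValueError: min() iterable argument is empty
```

Run:
```python
from h import *
im=bot.read_camera("wrist")[...,::-1]; sc=bot.read_camera("scene")[...,::-1]
o=bot.get_obs();Rt=rot(o["tool_rot"]);x,y=proj(o["eef_pos"]+Rt.apply([0,-.012,.08]),cam("scene"))[0].astype(int);print(x,y)
cv2.imwrite("pics/sw6.png",np.hstack([cv2.resize(sc[y-60:y+60,x-45:x+45],(300,400),interpolation=2),cv2.copyMakeBorder(cv2.resize(im,(500,375)),0,25,0,0,0)]))
```

```text
236 177
```

View pics/sw6.png

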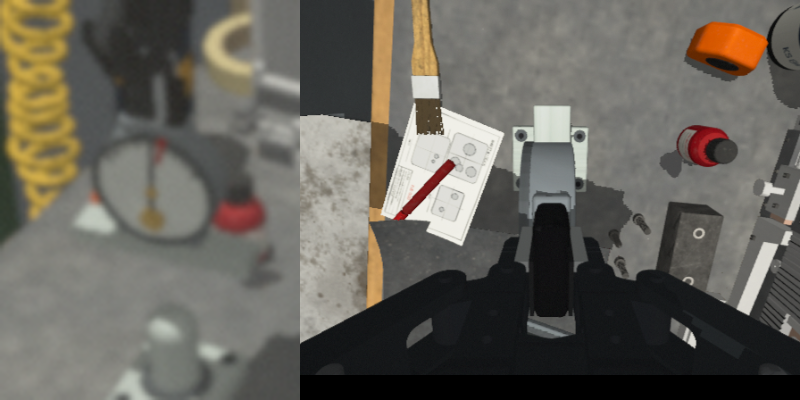

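Run:
```python
from h import *
C=cam("wrist"); P=atz([[238.6,142.2],[322.5,142.2]],.018,C); print(P)
d=(P[1]-P[0])[:2]; yaw=np.arctan2(d[1],d[0]); print(np.linalg.norm(d),np.degrees(yaw))
n=np.array([-np.sin(yaw),np.cos(yaw)]); print("axis",P[:,:2].mean(0)-n*.037)
plan([.527,-.088,.21],down(9.5),2)
```

```text
[[ 0.48118279 -0.05874822  0.018     ]
 [ 0.56177463 -0.04532296  0.018     ]]
0.08170240336394317 9.457679832005628
axis [ 0.52755852 -0.08853265]
[0.02, -0.01, -0.01] [0.02, -0.03, 2.51]
[0.03, -0.01, -0.03] [0.04, -0.05, 5.02]
```

{"fn": "carry_out", "kwargs": {
  "moves": [
    [[0,0,0],[0,0,2],0],
    [[0,0,0],[0,0,4],0],
    [[0,0,0],[0,0,4.8],0],
    [[0,0,0],[0,0,5],0],
    [[0,0,0],[0,0,5],0]
  ]
}}

```text
t: 16.65
eef_pos: [0.528, -0.0881, 0.2104]
tool_rot: [0.0, 0.646, 0.763, 0.0]
contact_force: [0.1, 0.3, -3.4]
gripper_width: 0.146
```

{"fn": "carry_out", "kwargs": {
  "moves": [
    [[0,0,0],[0,0,0.1],0],
    [[0,0,0],[0,0,0.2],0],
    [[0,0,0],[0,0,0.2],0]
  ]
}}

```text
t: 17.02
eef_pos: [0.5277, -0.0879, 0.208]
tool_rot: [0.0, 0.646, 0.763, 0.0]
contact_force: [-0.7, 0.5, -4.0]
gripper_width: 0.148
```

{"fn": "carry_out", "kwargs": {
  "moves": [
    [[0,0,0],[0,0,0.1],0],
    [[0,0,0],[0,0,0.2],0],
    [[0,0,0],[0,0,0.2],0]
  ]
}}

```text
t: 17.4
eef_pos: [0.5276, -0.088, 0.2058]
tool_rot: [-0.0, 0.646, 0.763, 0.0]
contact_force: [0.3, 0.5, -4.2]
gripper_width: 0.145
```

{"fn": "carry_out", "kwargs": {
  "moves": [
    [[0,0,0],[0,0,0.05],0],
    [[0,0,0],[0,0,0.1],0],
    [[0,0,0],[0,0,0.1],0]
  ]
}}

```text
t: 17.77
eef_pos: [0.528, -0.0881, 0.2055]
tool_rot: [0.0, 0.646, 0.763, 0.0]
contact_force: [-1.7, 0.3, 5.6]
gripper_width: 0.145
```

{"fn": "carry_out", "kwargs": {
  "moves": [
    [[0,-1.5,0],[0.33,0,-0.01],0],
    [[0,-3,0],[0.66,0,0],0],
    [[0,-4.5,0],[0.985,0,0.01],0],
    [[0,-5.7,0],[1.25,0,0.025],0],
    [[0,-6.75,0],[1.48,0,0.04],0]
  ]
}}

```text
t: 18.4
eef_pos: [0.5255, -0.0733, 0.2049]
tool_rot: [0.045, 0.645, 0.762, -0.038]
contact_force: [-1.6, -0.3, 5.0]
gripper_width: 0.148
```

Run:
```python
from h import *
o=bot.get_obs();Rt=rot(o["tool_rot"]);print(o["eef_pos"].round(4),o["contact_force"].round(1),o["torque"].round(2),np.degrees(np.arcsin(Rt.apply([1,0,0])[2])),np.degrees(np.arcsin(Rt.apply([0,1,0])[2])))
# targets in axes of the commanded pose at 6.75 deg (x left, z down), deltas from there
a=np.radians(6.75); M=np.array([[np.cos(a),-np.sin(a)],[np.sin(a),np.cos(a)]])
def T(th):
    t=np.radians(th);k=np.radians(8)
    if th<=8: s=40*t;P=np.array([40*np.sin(t),40+40*np.cos(t)])
    else: s=40*k+14*(t-k);P=np.array([26*np.sin(k)+14*np.sin(t),40+26*np.cos(k)+14*np.cos(t)])
    return P-s*np.array([np.cos(t),-np.sin(t)])+125.5*np.array([np.sin(t),np.cos(t)])
for th in(8.2,9.6,11,12.3,13.5):
    d=T(th)-T(6.75); x=d@[np.cos(a),-np.sin(a)]; z=-d@[np.sin(a),np.cos(a)]
    print(th,np.round([x/10,z/10],3))
```

```text
[ 0.5255 -0.0733  0.2049] [-1.6 -0.3  5. ] [ 0.09  0.53 -0.05] -6.795332992505274 0.04417096050874371
8.2 [ 0.318 -0.009]
9.6 [ 0.625 -0.012]
11 [ 0.932 -0.008]
12.3 [1.217 0.002]
13.5 [1.48  0.016]
```

{"fn": "carry_out", "kwargs": {
  "moves": [
    [[0,-1.5,0],[0.32,0,-0.01],0],
    [[0,-2.9,0],[0.63,0,-0.015],0],
    [[0,-4.3,0],[0.93,0,-0.015],0],
    [[0,-5.6,0],[1.22,0,-0.005],0],
    [[0,-6.75,0],[1.48,0,0.01],0]
  ]
}}

```text
t: 19.02
eef_pos: [0.523, -0.0587, 0.2028]
tool_rot: [0.09, 0.642, 0.758, -0.076]
contact_force: [-1.9, 1.7, 3.7]
gripper_width: 0.151
```

{"fn": "carry_out", "kwargs": {
  "moves": [
    [[0,0,0],[0,0,0],0],
    [[0,0,0],[0,0,0],0],
    [[0,0,0],[0,0,0],0],
    [[0,0,0],[0,0,0],0],
    [[0,0,0],[0,0,0],0]
  ]
}}

```text
t: 19.65
eef_pos: [0.523, -0.0588, 0.2028]
tool_rot: [0.09, 0.642, 0.758, -0.076]
contact_force: [-0.5, 0.3, 5.2]
gripper_width: 0.15
```

{"fn": "carry_out", "kwargs": {
  "moves": [
    [[0,0,0],[0,0,0],0],
    [[0,0,0],[0,0,0],0],
    [[0,0,0],[0,0,0],0],
    [[0,0,0],[0,0,0],0],
    [[0,0,0],[0,0,0],0]
  ]
}}

```text
t: 20.27
eef_pos: [0.523, -0.0588, 0.2028]
tool_rot: [0.09, 0.642, 0.758, -0.076]
contact_force: [-1.7, 0.9, 4.4]
gripper_width: 0.145
```

```bash
sed -i 's/rr-b>60)&(g-b>20)/rr-b>25)\&(g-b>10)/; s/r.max(2),0,None)\*/r.max(2),0,None)*/' h.py
python3 - <<'E'
from h import *
try: look('s7',6)
except Exception as e: print(e)
E
```

```text
t 20.275 [ 0.523  -0.0588  0.2028] F [-1.7  0.9  4.4] lean from tool x -13.52 pitch 0.03
brass [[-2.26, -2.25, 56.11], [-7.15, -23.18, 254.72]]
weight->hub angle cw 13.15
red r 22 46 angle 4.97 wt 53720.0
red r 24 32 angle 0.0 wt 0.0
red r 32 38 angle 13.29 wt 130.0
red r 38 46 angle 4.95 wt 53590.0
dark r 10 20 angle 13.28 wt 19142.0
dark r 20 28 angle 13.87 wt 37020.0
dark r 28 34 angle 13.04 wt 45309.0
```

View pics/s7.png

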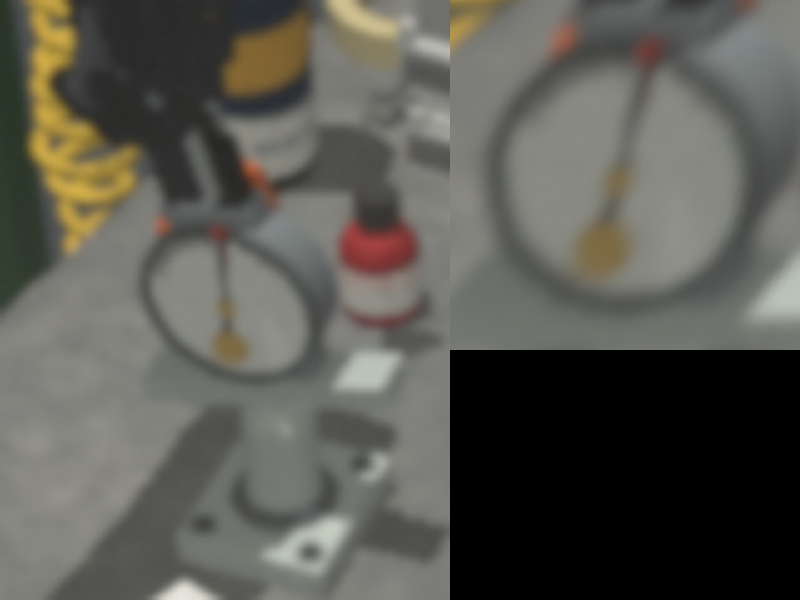

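The pointer runs up to the red mark in both views: the red head is at (649,52) and the hub at (618,181) in the rectified view. The orange fingertip pads skewed the red measurement, so I'll re-measure from these pixels and check that everything is at rest.

Run:
```python
from h import *
r=look('s8',4)
b,g,rr=[r[...,i] for i in range(3)];k=8;G=np.mgrid[-55:55:1/k,-55:55:1/k];W=G[1]+2.26;V=-G[0]+2.25
ang=np.degrees(np.arctan2(W,V));rad=np.hypot(W,V)
w=np.clip(rr-np.maximum(g,b)-20,0,None)*(np.abs(g-b)<40)*(abs(ang-13)<9)*(rad<48)
for a,c in((26,34),(34,38),(38,44)):
    m=(rad>a)&(rad<c);print(a,c,(w*ang*m).sum()/max(1,(w*m).sum()),(w*m).sum())
o=bot.get_obs();print(abs(o["joint_vel"]).max(),o["gripper_width"],o["torque"])
```

```text
t 20.575 [ 0.523  -0.0588  0.2028] F [-0.6  0.3  5.5] lean from tool x -13.52 pitch 0.04
brass [[-2.29, -2.3, 56.27], [-7.15, -23.18, 254.5]]
weight->hub angle cw 13.08
red r 22 46 angle 5.02 wt 53697.0
red r 24 32 angle 0.0 wt 0.0
red r 32 38 angle 13.18 wt 108.0
red r 38 46 angle 5.0 wt 53590.0
dark r 10 20 angle 13.48 wt 18376.0
dark r 20 28 angle 13.92 wt 36716.0
dark r 28 34 angle 13.1 wt 45596.0
26 34 0.0 0.0
34 38 13.124721624264978 139.32741
38 44 12.989224904517387 34148.527
0.002014835407901744 0.14761790849370734 [ 0.17830431  0.36742029 -0.08436643]
```

```bash
python3 -c "
from station import bot
print(bot.hand_in())"
```

```text
the job is handed in; nothing more can be done
None
```

The job is handed in at about 21 s of the 58 s allowed. The gauge is still gripped, with its bar on the dome and its pointer at rest on the red mark.

**What I did:**
- **Lid:** slid it open until it met its stop at about 22 N.
- **Gauge:** lifted it straight out by the grip. I leaned it 13.5° in the air, where the pointer lay on the red mark.
- **Dome:** set the bar down level on the crown, with contact at the height expected for an 80 mm dome top. I then rocked the gauge over sideways to 13.5°, following the dome's profile.

**Last checks:**
- **Lean:** the tool reads 13.52°.
- **Pointer and mark:** in the scene camera the pointer measures 13.1–13.9° and the red mark about 13.0–13.1°. The view in the air gave 13.3° and 13.4°. I take them as meeting to within about half a degree.
- **Contact:** the bar bears on the dome with about 9 N, and the arm and grip are steady.

**Checks that failed or disagreed:**
- **Red mark:** my first automatic reading gave 5°, because it picked up the orange fingertip pads. I discarded it and re-measured.
- **Dome position:** early rough estimates were off by up to 1 cm. Three later ones, including a wrist view just before lowering, agreed to about 1–2 mm.

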